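Measure the long piston rod in the bench caliper

TASK

Check the longer of the two chrome piston rods in the bench caliper: lift it up over the brass rail of the little rack, draw it forward and lay it in the two brass V saddles of the caliper, and let go of it. Then slide the steel jaw gently against it until the red needle stands in the green sector of the dial, never driving the needle to the end of its scale, and leave the jaw there, with the other rod and the things on the desk left where they are.

Things in the scene. Friction and masses are not known exactly. Their poses are not given: they have to be found in the camera images.
- long_rod: The longer chrome piston rod: a plain round steel rod, 110 mm long, 16 mm in diameter (the last 6 mm at each end turned down to 12 mm), 0.12 to 0.23 kg, the same from either end. Origin on its axis at mid length; its x axis runs along the rod. At the start it lies in one of the rack's two places.
- short_rod: The other chrome piston rod, 84 mm long, else the same; in the rack's other place. Leave it there.
- rack: Low wooden rack, fixed: board 150 mm (x) by 240 mm (y), its top 40 mm above the desk; origin on the desk under the board's centre, -x is its front. Two places for rods, at y = +50 and y = -50 mm; a rod lies along the rack's x, its centre at x = 8 mm, in two brass V saddles 12 mm long and 32 mm wide, 28 mm either side of the rod's middle (44 mm free between), rod axis 70 mm above the desk.
- rail (a point): Middle of the rack's front retaining rail: an 8 mm brass bar along the rack's y, on the bar's axis, 86 mm above the desk (bar top 90 mm), at rack x = -69 mm; a post at each end, 112 mm from the middle.
- caliper: Grey bench caliper, fixed: base 70 mm (x) by 320 mm (y, -150 to +170 mm), 20 mm high, origin on the desk. Its y is the measuring direction, from the sliding jaw (-y end) to the sprung brass feeler (+y) in a housing 60 mm wide (y 87 to 167 mm), 80 mm high with its dial. Two brass V saddles at y = -28 and +28 mm, 12 mm long, 32 mm wide, rims 52 mm above the desk, 44 mm free between.
- cradle (a point): Point of the caliper midway between its saddles, on the axis of a 16 mm rod lying in them: 50 mm above the desk, at caliper x = 0, y = 0. A rod centred here clears feeler and jaw; it lies along the caliper's y and slides along it.
- jaw (a joint): Travel of the sliding steel jaw in m, 0 (fully open) to 0.085, growing towards +y of the caliper; the jaw's face is at caliper y = -110 mm + travel. It starts at 0 to 0.02. Dry friction of about 7 N holds it wherever it is left; a slow push of about 8 N moves it, about 13 N with the feeler fully pressed. It touches a centred rod at 0.055 and brings the rod to the feeler at 0.065.
- jaw_face (a point): Middle of the jaw's pressing face, at the height of the rod's axis (50 mm above the desk).
- jaw_back (a point): Point on the jaw's flat back, 14 mm behind the face, 70 mm above the desk: push here towards +y of the caliper. The jaw is an upright plate 44 mm wide (x) and 14 mm thick (y), from 22 to 89 mm above the desk, open behind.
- feeler (a joint): How far the sprung brass feeler is pressed in, in m: 0 (free) to 0.012 (end of the scale). It pushes back with 1 N plus 0.4 N per mm. The green sector is 0.003 to 0.009.
- feeler_face (a point): Middle of the feeler's face (20 mm disc), at the height of the rod's axis; at caliper y = 65 mm when free.
- dial (a point): Centre of the white dial on top of the housing, 68 mm across, 77 mm above the desk. Its red needle, 31 mm long, points to the caliper's -x at rest and turns clockwise seen from above, 0.15 rad per mm of feeler travel; the green sector spans 0.45 to 1.35 rad from rest, the end of the scale is at 1.8 rad.
- tender: Red enamelled tender chassis on six wheels, loose, about 190 mm long, 70 mm wide, 40 mm high. Leave it.
- pressure_gauge: Nickel pressure gauge lying face up, loose, 54 mm across, 18 mm high, with a short stem. Leave it.
Mind the look-alikes: they are no part of the job. What is shaped like the long_rod but black or blue is not meant.

How it is judged:
By the outcome, as a careful person would: the job done as asked, in the order asked, and still so for the second after the job is handed in, with the robot touching nothing.
It also fails if it takes over 64 s, if anything falls off the work surface, if the arm or the gripper's body presses on something with over 40 N, if the wrist force passes 120 N, or if a joint passes its speed limit or range.

ROBOT

A 6-joint arm with a two-finger parallel gripper is mounted at the origin on the work surface. World frame = base frame: x ahead of the robot, y to its left, z up, the work surface at z = 0. Lengths are in m, angles in rad, forces in N, time in s.
With the tool pointing down it reaches from about 0.425 to 0.95 m from the base axis. Payload 3.5 kg.
Tool frame: the origin (TCP) lies on the centre line of the jaws, within the pads' length; the fingertips stand 14 mm ahead of it and the grasp point (between the pads) lies 5 mm behind it (ctrl.tip_reach is the distance from the TCP to the fingertips, in m); z points along the fingers, y is the line along which they close (so a half turn about z gives the same grasp; the last joint's range is limited). The gripper opens to 85 mm and grips with 20 to 120 N. Pads are 22 mm wide; open, the fingers measure 114 mm over their backs; the gripper's body (76 mm by 85 mm) begins 54 mm behind the grasp point. The pads swing forward as they close: fully open they stand 13 mm farther back than shut.
Start: joints at [1.169, 0.286, 1.577, -0, 1.279, -0.15], TCP at [0.168, 0.654, 0.245] pointing down, gripper open.
Joint ranges: [-2.77, 2.77], [-0.9, 2.22], [0.21, 2.48], [-1.53, 4.67], [0.24, 2.81], [-2.84, 2.84]. Speed limits (rad/s): [2.79, 2.79, 3.14, 3.14, 3.14, 3.14].

INTERFACE

Orientations are given as a unit quaternion [x, y, z, w].
In Python, from plant import get_state, imaging, workorder, ctrl gives the robot as it stands. The module is installed in compiled form; this text tells all that it offers.
- The arm moves only by the shell command python3 -m jog 'ROWS' [FORCE]. ROWS is JSON, a list of rows, each a list of 7 numbers: the closure, from 0 (fully open) to 1 (shut), then the shift along the tool's x, y, z in mm, then the turn, a rotation vector about the tool's x, y, z in rad. In form: [[gripper, tx, ty, tz, ax, ay, az], ...]. A call has 1 to 12 rows; each row is the pose to reach, as a shift and turn from the pose commanded when the call began, along the tool's axes at that moment; what a row does not reach only later rows make up. A row lasts 1/10 s, in which the tool goes at most 50 mm and 8.59 degrees, less where a joint would pass 70% of its speed; a pose out of reach is approached as far as the arm can. A call with a gripper value outside its range is refused whole. The fingers move at their own pace and stop on an object; FORCE is the grip in N (left out, the last holds). Time passes only in rows, so rows that repeat a pose let the fingers close. It gives the time, the measured TCP pose, the force, the opening and the grip force at its end, in the units of the state.
- get_state(): the state, without advancing time (a new reading comes with each control period).
- imaging.read_camera(name): name is "scene" or "top"; returns a dict with "image" (384x512x3 uint8, blue, green, red), "fx", "fy", "cx", "cy" (pixels), "R" (3x3) and "t" (3): a world point X has camera coordinates R X + t. Camera axes: x right, y down, z forward; pixel columns grow to the right and rows downward; lengths in m; the calibration is good to about 2 mm. A picture is of the moment at which its call begins. There is no depth.
- workorder.sign_off(): hands the job in; it is judged then, once.
The state is a dict: "time": time; "qpos": joint angles; "dq": joint speeds; "joint_efforts": joint torques, N m; "eef_pos": TCP position; "tcp_rot": TCP orientation; "contact_force": force on the tool from outside, world axes, zero at the start; "wrist_torque": the same for the moment, N m; "opening": opening from 0.0 (shut) to 1.0 (fully open); "finger_force": force on a finger pad.
Only numpy, scipy, OpenCV 4.12 (cv2) and the standard library are available. Lean on these libraries where they do the work, as an engineer would, in place of code of your own. Each camera call takes 0.05 s, during which the arm holds its last target. There are 200 camera calls.

## Working session

There is one attempt and no reset: what is moved stays moved. The work goes in short steps, Python scripts to look and compute and a shell command to move; the robot and the scene stay as the last step left them, time stands still between calls to the robot, and variables do not carry over. Pictures are saved under pics/ and viewed, at most 10 in all, crops included, and the job is handed in when it is done.

```bash
mkdir -p pics
python3 - <<'E'
from plant import get_state, imaging, ctrl
import cv2,json
s=get_state();print(s['time'],s['eef_pos'],s['tcp_rot'],ctrl.tip_reach)
for n in('scene','top'):
    c=imaging.read_camera(n);cv2.imwrite(f'pics/{n}0.png',c['image'])
    print(n,c['fx'],c['cx'],c['cy'],c['R'],c['t'])
E
```

```text
0.0 [0.16787094 0.65312495 0.24389863] [ 1.25567641e-01  9.92084311e-01 -1.16988062e-03 -3.44557671e-04] 0.014
scene 364.07072878201194 257.07357853911367 187.0216936526884 [[-1.42721831e-02  9.99898027e-01  4.91286277e-04]
 [ 5.90298583e-01  8.82228432e-03 -8.07136760e-01]
 [-8.07058788e-01 -1.12295980e-02 -5.90364302e-01]] [ 0.00785164 -0.27149131  1.62416689]
top 365.09307096238643 257.017342188789 188.1847938669268 [[-0.00271906 -0.99969776  0.02443358]
 [-0.98035976 -0.00215344 -0.19720574]
 [ 0.19719875 -0.02448992 -0.9800576 ]] [-0.00695252  0.58244328  0.82476979]
```

View pics/scene0.png

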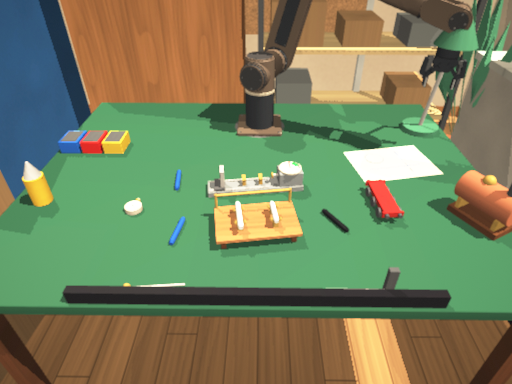

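View pics/top0.png

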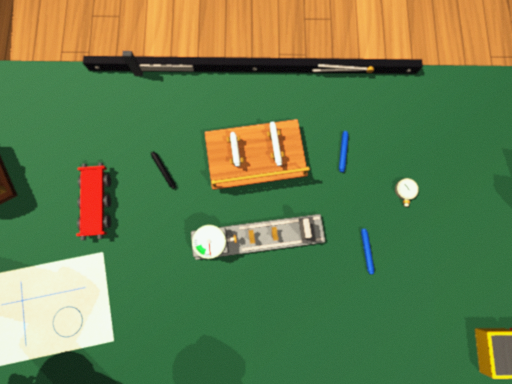

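Scene: the rack and caliper are mid-table. Candidates in the top view are the chrome rods at (235,149), shorter, and (277,143), longer, plus look-alikes: black at (163,170) and blue at (344,151) and (368,250). I'll choose (277,143) and check it in an enlarged crop.

Run:
```python
import cv2
i=cv2.imread('pics/top0.png')[115:265,185:335]
cv2.imwrite('pics/crop1.png',cv2.resize(i,None,fx=4,fy=4,interpolation=cv2.INTER_CUBIC))
```

```text
(no output)
```

View pics/crop1.png

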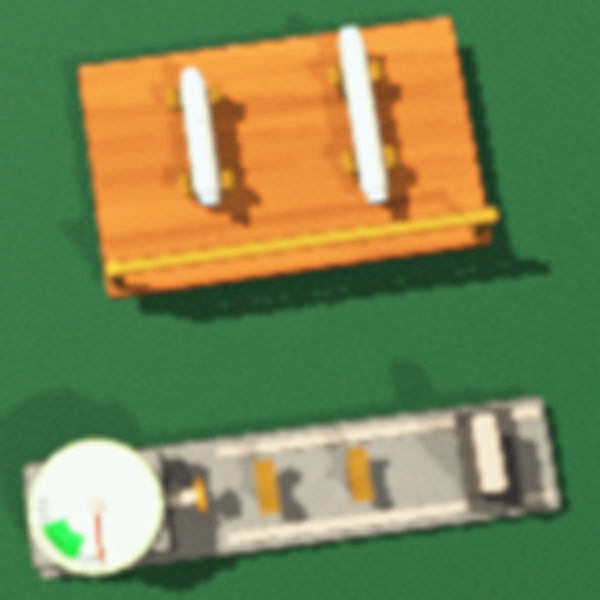

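The crop shows the longer chrome rod on the right, from (348,30) to (375,198), and the short one on the left. The rail runs (112,268)–(492,214). Caliper: dial (98,506), saddles (266,486) and (360,473), jaw top (490,453).

```bash
cat > h.py <<'E'
import numpy as np
from plant import imaging,get_state
from scipy.spatial.transform import Rotation as Ro
def back(c,u,v,z):
    d=c['R'].T@np.array([(u-c['cx'])/c['fx'],(v-c['cy'])/c['fy'],1]);o=-c['R'].T@c['t']
    return o+d*(z-o[2])/d[2]
def proj(c,X):
    p=c['R']@np.asarray(X)+c['t'];return np.array([c['fx']*p[0]/p[2]+c['cx'],c['fy']*p[1]/p[2]+c['cy']])
def totool(P):  # world point -> tool shift mm; also tool axes
    s=get_state();R=Ro.from_quat(s['tcp_rot']).as_matrix()
    return (R.T@(np.asarray(P)-s['eef_pos'])*1000).round(1)
E
python3 - <<'E'
from h import *
np.set_printoptions(precision=4,suppress=True)
c=imaging.read_camera('top')
f=lambda x,y,z:back(c,184.6+x/4,114.6+y/4,z)
P=dict(a=f(348,30,.07),b=f(375,198,.07),s1=f(190,72,.07),s2=f(210,202,.07),r1=f(112,268,.086),r2=f(492,214,.086),dial=f(98,506,.077),sa=f(266,486,.052),sb=f(360,473,.052),jaw=f(490,453,.089),
 bl=f(80,67,.04),br=f(447,18,.04))
for k in P: print(k,P[k])
n=lambda a,b:(np.linalg.norm(P[a]-P[b]),np.degrees(np.arctan2(*(P[a]-P[b])[[1,0]])))
for p in('ab','s1 s2','r1 r2','sa sb','dial jaw','bl br'):
    q=p.split() if ' ' in p else list(p);print(p,n(*q))
# predicted layouts
def fr(o,th): 
    return lambda x,y,z: o+np.array([np.cos(th)*x-np.sin(th)*y,np.sin(th)*x+np.cos(th)*y,z])
E
```

```text
a [ 0.7471 -0.0434  0.07  ]
b [ 0.6396 -0.0586  0.07  ]
s1 [0.7192 0.054  0.07  ]
s2 [0.6367 0.0411 0.07  ]
r1 [0.5923 0.0976 0.086 ]
r2 [ 0.6257 -0.1267  0.086 ]
dial [0.4547 0.1035 0.077 ]
sa [0.4677 0.0071 0.052 ]
sb [ 0.4753 -0.0488  0.052 ]
jaw [ 0.4838 -0.1208  0.089 ]
bl [0.733  0.1252 0.04  ]
br [ 0.7677 -0.1093  0.04  ]
ab (np.float64(0.10858499759969165), np.float64(8.05706680962423))
s1 s2 (np.float64(0.08342575133710718), np.float64(8.915467749552263))
r1 r2 (np.float64(0.2267599782109337), np.float64(98.47400838790561))
sa sb (np.float64(0.05642719181064721), np.float64(97.76766654517144))
dial jaw (np.float64(0.22650150376372633), np.float64(97.39245166051342))
bl br (np.float64(0.23704240478382174), np.float64(98.41070829072169))
```

```bash
python3 -m jog '[[0,-684,-552,60,0,0,-0.398],[0,-684,-552,60,0,0,-0.398],[0,-684,-552,60,0,0,-0.398],[0,-684,-552,60,0,0,-0.398],[0,-684,-552,60,0,0,-0.398],[0,-684,-552,60,0,0,-0.398],[0,-684,-552,60,0,0,-0.398],[0,-684,-552,60,0,0,-0.398],[0,-684,-552,60,0,0,-0.398],[0,-684,-552,60,0,0,-0.398],[0,-684,-552,60,0,0,-0.398],[0,-684,-552,60,0,0,-0.398]]' 40
python3 - <<'E'
from h import *
print(totool([.693,-.0515,.15]),get_state()['tcp_rot'])
R=Ro.from_quat(get_state()['tcp_rot']);t=Ro.from_matrix(np.array([[-np.cos(a:=np.radians(8.4)),-np.sin(a),0],[-np.sin(a),np.cos(a),0],[0,0,-1]]).T.T)
print((R.inv()*t).as_rotvec())
E
```

```text
time: 1.35
eef_pos: [0.5259, 0.1722, 0.2043]
tcp_rot: [-0.073, 0.997, 0.0, 0.0]
contact_force: [-0.1, 0.2, -0.1]
opening: 1.005
finger_force: 0.0
[-132.7 -245.7   54.2] [-7.29381221e-02  9.97336466e-01  6.61542161e-05  5.54341986e-07]
[ 1.31871919e-04  1.07957378e-05 -6.01759139e-04]
```

```bash
python3 -m jog '[[0,-133,-246,54,0,0,0],[0,-133,-246,54,0,0,0],[0,-133,-246,54,0,0,0],[0,-133,-246,54,0,0,0],[0,-133,-246,54,0,0,0],[0,-133,-246,54,0,0,0],[0,-133,-246,54,0,0,0],[0,-133,-246,54,0,0,0],[0,-133,-246,54,0,0,0]]'
python3 - <<'E'
from h import *
import cv2
print(totool([.693,-.0515,.066]))
c=imaging.read_camera('scene');
i=c['image'];print(proj(c,get_state()['eef_pos']),proj(c,[.693,-.0515,.07]))
cv2.imwrite('pics/s2.png',cv2.resize(i[130:270,180:330],None,fx=4,fy=4,interpolation=cv2.INTER_CUBIC))
E
```

```text
time: 2.25
eef_pos: [0.692, -0.0488, 0.1504]
tcp_rot: [-0.073, 0.997, 0.0, -0.0]
contact_force: [-0.4, 0.8, 0.4]
opening: 1.001
finger_force: 0.0
[-0.6 -2.9 84.4]
[238.2820421  192.58780246] [238.05491527 215.68572516]
```

View pics/s2.png

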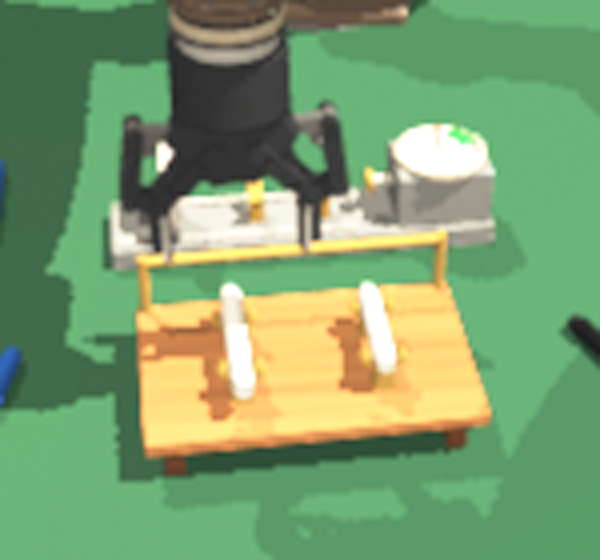

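The open gripper stands over the left (longer) rod in the scene view, with its middle at crop (236,340), which is pixel (239,215). That matches the prediction of (238,216), so I'll descend.

```bash
python3 -m jog '[[0,0,0,20,0,0,0],[0,0,0,40,0,0,0],[0,0,0,60,0,0,0],[0,0,0,70,0,0,0],[0,0,0,77,0,0,0],[0,0,0,84,0,0,0],[0,0,0,84,0,0,0],[0,0,0,84,0,0,0]]' 
python3 -c "
from h import *
print(totool([.693,-.0515,.066]))"
```

```text
time: 3.1
eef_pos: [0.6931, -0.0499, 0.0673]
tcp_rot: [-0.073, 0.997, -0.0, 0.001]
contact_force: [-0.1, 0.1, -0.6]
opening: 1.004
finger_force: 0.0
[ 0.3 -1.6  1.3]
```

```bash
python3 -m jog '[[0,0,-1,1,0,0,0],[0.4,0,-1,1,0,0,0],[0.6,0,-1,1,0,0,0],[0.8,0,-1,1,0,0,0],[1,0,-1,1,0,0,0],[1,0,-1,1,0,0,0],[1,0,-1,1,0,0,0],[1,0,-1,1,0,0,0],[1,0,-1,1,0,0,0],[1,0,-1,1,0,0,0],[1,0,-1,1,0,0,0],[1,0,-1,1,0,0,0]]' 50
```

```text
time: 4.3
eef_pos: [0.6928, -0.0508, 0.0657]
tcp_rot: [-0.073, 0.997, 0.0, 0.0]
contact_force: [-0.8, 1.0, 1.4]
opening: 0.169
finger_force: 48.7
```

```bash
python3 -m jog '[[1,0,0,-10,0,0,0],[1,0,0,-25,0,0,0],[1,0,0,-40,0,0,0],[1,0,0,-55,0,0,0],[1,0,0,-75,0,0,0],[1,0,0,-80,0,0,0],[1,0,0,-80,0,0,0],[1,0,0,-80,0,0,0]]'
python3 - <<'E'
from h import *
T=np.array([.4715,-.0208,.11])
print(totool(T))
a=np.radians(97.6)
t=Ro.from_matrix(np.array([[np.cos(a),np.sin(a),0],[np.sin(a),-np.cos(a),0],[0,0,-1]]))
print((Ro.from_quat(get_state()['tcp_rot']).inv()*t).as_rotvec())
E
```

```text
time: 5.1
eef_pos: [0.6924, -0.0508, 0.145]
tcp_rot: [-0.073, 0.997, 0.0, -0.0]
contact_force: [-0.8, -0.1, -2.3]
opening: 0.17
finger_force: 48.7
[214.1  61.8  35.2]
[-4.01775089e-04 -8.38523972e-04  1.58435211e+00]
```

```bash
python3 -m jog '[[1,15,5,0,0,0,0.1],[1,35,10,0,0,0,0.23],[1,55,15,0,0,0,0.36],[1,75,21,0,0,0,0.49],[1,95,27,0,0,0,0.62],[1,115,33,0,0,0,0.75],[1,135,39,0,0,0,0.88],[1,155,45,0,0,0,1.01],[1,172,50,0,0,0,1.14],[1,188,54,0,0,0,1.27],[1,202,58,0,0,0,1.4],[1,210,61,0,0,0,1.5]]' 
python3 -m jog '[[1,0,0,0,0,0,0.084],[1,0,0,0,0,0,0.084],[1,0,0,0,0,0,0.084]]'
python3 - <<'E'
from h import *
import cv2
np.set_printoptions(precision=4,suppress=True)
print(totool([.4715,-.0208,.11]))
a=np.radians(97.6)
t=Ro.from_matrix(np.array([[np.cos(a),np.sin(a),0],[np.sin(a),-np.cos(a),0],[0,0,-1]]))
print((Ro.from_quat(get_state()['tcp_rot']).inv()*t).as_rotvec())
for n,(x,y,w,h) in dict(top=(185,190,150,80),scene=(190,140,150,75)).items():
    c=imaging.read_camera(n)
    i=cv2.resize(c['image'][y:y+h,x:x+w],None,fx=5,fy=5,interpolation=cv2.INTER_CUBIC)
    globals()[n]=i[:300]
cv2.imwrite('pics/p3.png',np.vstack([top[:300],scene[:300]]))
E
```

```text
time: 6.3
eef_pos: [0.4741, -0.0207, 0.144]
tcp_rot: [0.628, 0.778, -0.001, -0.001]
contact_force: [-0.2, 0.3, -1.6]
opening: 0.17
finger_force: 48.7
time: 6.6
eef_pos: [0.4758, -0.0211, 0.1449]
tcp_rot: [0.658, 0.753, -0.0, -0.001]
contact_force: [-0.6, -0.5, -1.5]
opening: 0.169
finger_force: 48.8
[ 0.8 -4.1 34.9]
[-0.0012 -0.0005  0.0021]
```

View pics/p3.png

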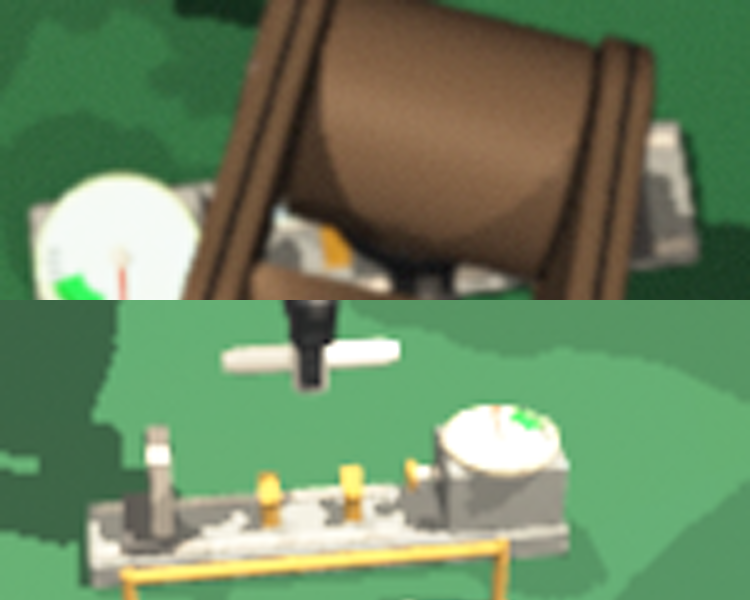

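The rod hangs centred in the gripper, with ends at lower-crop (222,362) and (401,348). The saddles below it are at (270,478) and (351,470), and the jaw and feeler are clear. I'll check the saddle projections, then lower.

Run:
```python
from h import *
c=imaging.read_camera('scene')
f=lambda p:(proj(c,p)-[189.6,139.6])*5+[0,300]
a=np.radians(7.6);d=np.array([-np.sin(a),np.cos(a),0]);m=np.array([.4715,-.0208,.052])
e=np.array([np.cos(a),np.sin(a),0])
for y in(-.028,.028):
  for x in(-.016,.016): print(y,x,f(m+d*y+e*x))
s=get_state();p=s['eef_pos']+[0,0,.005]
print(p,f(p-d*.055),f(p+d*.055))
```

```text
-0.028 -0.016 [263.94239649 473.48044557]
-0.028 0.016 [268.11393822 500.63288096]
0.028 -0.016 [346.6491116  468.00591616]
0.028 0.016 [352.56525796 494.92080263]
[ 0.47615826 -0.02114777  0.15025208] [218.83679499 365.47931395] [391.81952204 355.0383569 ]
```

```bash
python3 -m jog '[[1,0,-4,10,0,0,0],[1,0,-4,25,0,0,0],[1,0,-4,40,0,0,0],[1,0,-4,55,0,0,0],[1,0,-4,65,0,0,0],[1,0,-4,70,0,0,0],[1,0,-4,70,0,0,0],[1,0,-4,70,0,0,0],[1,0,-4,70,0,0,0]]'
```

```text
time: 7.65
eef_pos: [0.4729, -0.0218, 0.0763]
tcp_rot: [0.659, 0.753, 0.0, 0.001]
contact_force: [-0.2, -0.1, -2.2]
opening: 0.167
finger_force: 48.8
```

```bash
python3 -m jog '[[1,0,-1,10,0,0,0],[1,0,-1,18,0,0,0],[1,0,-1,22,0,0,0],[1,0,-1,25,0,0,0],[1,0,-1,26,0,0,0],[1,0,-1,27,0,0,0],[1,0,-1,28,0,0,0],[1,0,-1,28,0,0,0]]'
python3 - <<'E'
from h import *
import cv2
c=imaging.read_camera('scene');x,y,w,h=190,140,150,75
cv2.imwrite('pics/p4.png',cv2.resize(c['image'][y:y+h,x:x+w],None,fx=5,fy=5,interpolation=cv2.INTER_CUBIC))
E
```

```text
time: 8.45
eef_pos: [0.4713, -0.0218, 0.0476]
tcp_rot: [0.659, 0.753, 0.0, 0.0]
contact_force: [0.2, -0.2, -2.1]
opening: 0.168
finger_force: 48.8
```

View pics/p4.png

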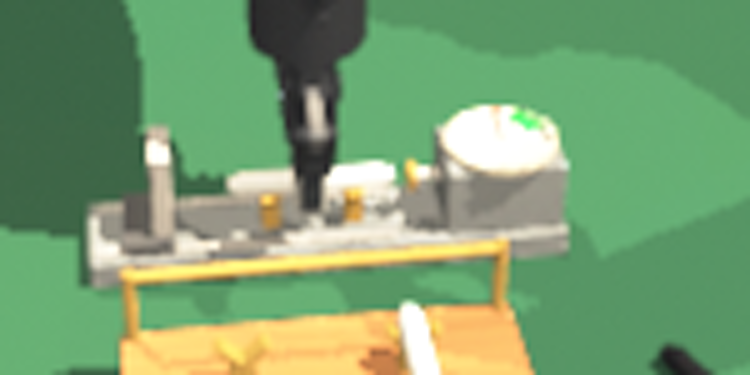

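The rod sits over both saddles (crop x 270 and 352), with its ends at 228 and 397, short of the feeler at 407. I'll lower the last bit and see the force.

```bash
python3 -m jog '[[1,0,0,0.7,0,0,0],[1,0,0,1.4,0,0,0],[1,0,0,2,0,0,0],[1,0,0,2.5,0,0,0],[1,0,0,2.5,0,0,0],[1,0,0,2.5,0,0,0]]'
```

```text
time: 9.1
eef_pos: [0.4713, -0.0218, 0.0455]
tcp_rot: [0.659, 0.753, -0.0, -0.0]
contact_force: [-4.1, 1.1, 4.2]
opening: 0.168
finger_force: 49.4
```

```bash
python3 -m jog '[[1,0,1,0,0,0,0],[1,0,1,0.3,0,0,0],[0.75,0,1,0.3,0,0,0],[0.6,0,1,0.3,0,0,0],[0.5,0,1,0.3,0,0,0],[0.4,0,1,0.3,0,0,0],[0.3,0,1,0.3,0,0,0],[0.3,0,1,0.3,0,0,0],[0.3,0,1,0.3,0,0,0]]'
python3 -m jog '[[0.3,0,0,-5,0,0,0],[0.3,0,0,-15,0,0,0],[0.3,0,0,-30,0,0,0],[0.3,0,0,-50,0,0,0],[0.3,0,0,-80,0,0,0],[0.3,0,0,-110,0,0,0],[0.3,0,0,-125,0,0,0],[0.3,0,0,-125,0,0,0]]'
python3 - <<'E'
from h import *
import cv2
c=imaging.read_camera('scene');x,y,w,h=190,140,150,75
cv2.imwrite('pics/p5.png',cv2.resize(c['image'][y:y+h,x:x+w],None,fx=5,fy=5,interpolation=cv2.INTER_CUBIC))
a=np.radians(7.6);d=np.array([-np.sin(a),np.cos(a),0]);m=np.array([.4715,-.0208,0])
print(totool(m+d*-.17+[0,0,.16]))
E
```

```text
time: 10.0
eef_pos: [0.4722, -0.0216, 0.0447]
tcp_rot: [0.659, 0.753, 0.0, 0.0]
contact_force: [0.4, -0.1, 0.5]
opening: 0.7
finger_force: 0.0
time: 10.8
eef_pos: [0.4742, -0.0221, 0.1737]
tcp_rot: [0.658, 0.753, 0.002, 0.003]
contact_force: [-0.4, -0.3, 0.0]
opening: 0.698
finger_force: 0.0
[-168.7   -1.5   11.8]
```

View pics/p5.png

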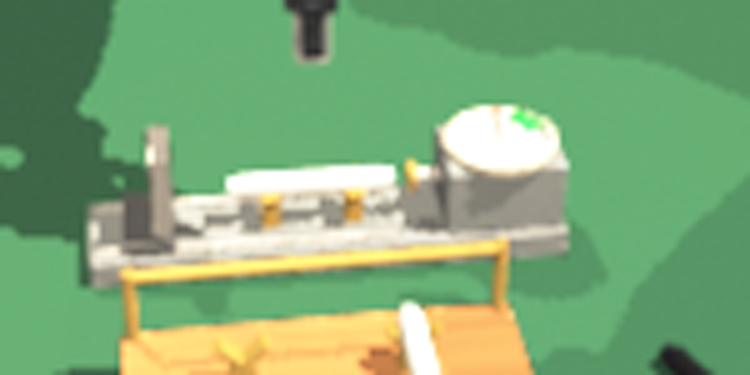

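The rod lies in both saddles, ends at crop x 228 and 396, with a gap to the feeler at 410, and the gripper is free. Next I go behind the jaw with the fingers shut.

```bash
python3 -m jog '[[1,-30,0,0,0,0,0],[1,-70,0,0,0,0,0],[1,-110,-1,0,0,0,0],[1,-149,-1,0,0,0,0],[1,-149,-1,0,0,0,0],[1,-149,-1,20,0,0,0],[1,-149,-1,45,0,0,0],[1,-149,-1,70,0,0,0],[1,-149,-1,90,0,0,0],[1,-149,-1,101,0,0,0],[1,-149,-1,101,0,0,0],[1,-149,-1,101,0,0,0]]' 40
cat >> h.py <<'E'
a=np.radians(7.6);D=np.array([-np.sin(a),np.cos(a),0]);E_=np.array([np.cos(a),np.sin(a),0]);M=np.array([.4715,-.0208,0])
def rep():
    s=get_state();p=s['eef_pos']-M
    print('cal x,y,z mm',(np.array([p@E_,p@D,p[2]])*1000).round(1),'F along y',round(float(s['contact_force']@D),1),'t',s['time'])
    c=imaging.read_camera('top');i=c['image'].astype(int)
    red=(i[...,2]>130)&(i[...,2]-i[...,1]>50)&(i[...,2]-i[...,0]>50)
    ctr=proj(c,M+D*.127+[0,0,.077]);v,u=np.nonzero(red);k=np.hypot(u-ctr[0],v-ctr[1])<24
    P=np.array([back(c,x,y,.077) for x,y in zip(u[k],v[k])])
    if len(P):
        r=P-(M+D*.127+[0,0,.077]);q=r.mean(0)
        ang=np.arctan2(q@D,-(q@E_))  # clockwise from -x seen from above: -x -> +y
        print('needle',len(P),'angle',round(float(ang),3),'feeler mm',round(float(ang/.15),2),'len',np.abs(np.linalg.norm(r,axis=1)).max().round(3))
    return c
E
python3 -c "
from h import *;rep()"
```

```text
time: 12.05
eef_pos: [0.4911, -0.1692, 0.0689]
tcp_rot: [0.658, 0.753, 0.0, -0.0]
contact_force: [0.4, -0.3, 0.2]
opening: -0.002
finger_force: 0.0
cal x,y,z mm [  -0.2 -149.7   68.9] F along y -0.4 t 12.05
needle 10 angle -0.007 feeler mm -0.04 len 0.029
```

```bash
python3 -m jog '[[1,5,0,0,0,0,0],[1,10,0,0,0,0,0],[1,15,0,0,0,0,0],[1,20,0,0,0,0,0],[1,24,0,0,0,0,0],[1,28,0,0,0,0,0],[1,32,0,0,0,0,0],[1,36,0,0,0,0,0],[1,40,0,0,0,0,0],[1,44,0,0,0,0,0],[1,48,0,0,0,0,0],[1,52,0,0,0,0,0]]' 
python3 -c "
from h import *;rep()"
```

```text
time: 13.3
eef_pos: [0.4844, -0.1197, 0.0688]
tcp_rot: [0.658, 0.753, -0.001, 0.002]
contact_force: [0.1, -6.8, -1.9]
opening: 0.0
finger_force: 3.7
cal x,y,z mm [ -0.3 -99.7  68.8] F along y -6.8 t 13.3
needle 10 angle -0.007 feeler mm -0.04 len 0.029
```

```bash
python3 -m jog '[[1,2,0,0,0,0,0],[1,4,0,0,0,0,0],[1,6,0,0,0,0,0],[1,8,0,0,0,0,0],[1,10,0,0,0,0,0],[1,12,0,0,0,0,0],[1,14,0,0,0,0,0],[1,16,0,0,0,0,0],[1,18,0,0,0,0,0],[1,20,0,0,0,0,0],[1,22,0,0,0,0,0],[1,22,0,0,0,0,0]]' 
python3 -c "
from h import *;c=rep()
import cv2
i=c['image'][190:270,185:335]
j=imaging.read_camera('scene')['image'][135:205,190:340]
f=lambda q:cv2.resize(q,None,fx=4,fy=4,interpolation=cv2.INTER_CUBIC)
cv2.imwrite('pics/p6.png',np.vstack([f(i),f(j)]))"
```

```text
time: 14.55
eef_pos: [0.4815, -0.098, 0.0688]
tcp_rot: [0.658, 0.753, -0.001, 0.002]
contact_force: [-0.3, -6.8, -3.7]
opening: -0.001
finger_force: 3.8
cal x,y,z mm [ -0.3 -77.8  68.8] F along y -6.7 t 14.55
needle 10 angle -0.007 feeler mm -0.04 len 0.029
```

View pics/p6.png

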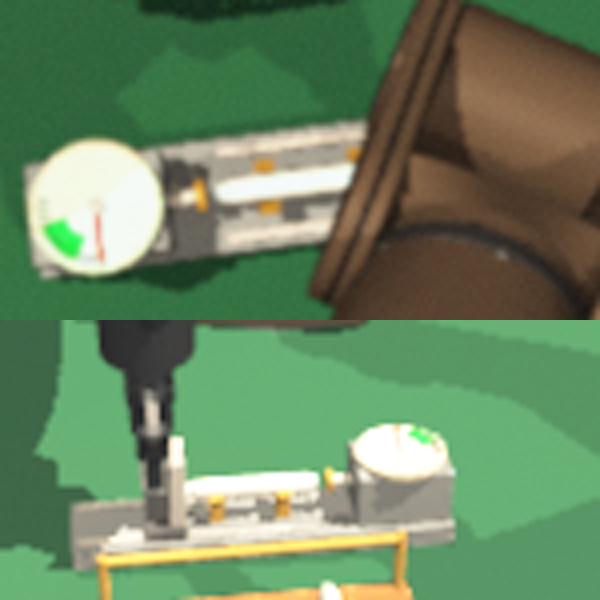

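The dial needle is still at rest, the jaw is just at the rod's near end, and the rod still has a gap of about 6–8 mm to the feeler (top crop x 207 to 217). I'll keep pushing at 1 mm per row.

```bash
python3 -m jog '[[1,1,0,0,0,0,0],[1,2,0,0,0,0,0],[1,3,0,0,0,0,0],[1,4,0,0,0,0,0],[1,5,0,0,0,0,0],[1,6,0,0,0,0,0],[1,7,0,0,0,0,0],[1,8,0,0,0,0,0],[1,8,0,0,0,0,0]]' 
python3 -c "
from h import *;c=rep()"
```

```text
time: 15.55
eef_pos: [0.4805, -0.0904, 0.0688]
tcp_rot: [0.658, 0.753, -0.001, 0.002]
contact_force: [0.7, -9.0, -2.8]
opening: 0.002
finger_force: 4.3
cal x,y,z mm [ -0.3 -70.2  68.8] F along y -9.0 t 15.55
needle 10 angle -0.007 feeler mm -0.04 len 0.029
```

```bash
python3 -m jog '[[1,1,0,0,0,0,0],[1,2,0,0,0,0,0],[1,3,0,0,0,0,0],[1,4,0,0,0,0,0],[1,4,0,0,0,0,0]]' 
python3 -c "
from h import *;c=rep()"
```

```text
time: 16.1
eef_pos: [0.4801, -0.087, 0.0689]
tcp_rot: [0.658, 0.753, -0.002, 0.003]
contact_force: [0.1, -10.8, -4.1]
opening: 0.001
finger_force: 5.2
cal x,y,z mm [ -0.2 -66.7  68.9] F along y -10.7 t 16.1
needle 5 angle 0.373 feeler mm 2.48 len 0.028
```

```bash
python3 -m jog '[[1,1,0,0,0,0,0],[1,2,0,0,0,0,0],[1,3,0,0,0,0,0],[1,3.5,0,0,0,0,0],[1,3.5,0,0,0,0,0]]' 
python3 -c "
from h import *;c=rep()"
```

```text
time: 16.65
eef_pos: [0.4797, -0.0839, 0.0688]
tcp_rot: [0.658, 0.753, -0.002, 0.003]
contact_force: [0.1, -12.1, -5.1]
opening: -0.001
finger_force: 6.0
cal x,y,z mm [ -0.2 -63.6  68.8] F along y -12.0 t 16.65
needle 5 angle -0.431 feeler mm -2.87 len 0.055
```

```bash
python3 -m jog '[[1,-2,0,0,0,0,0],[1,-6,0,0,0,0,0],[1,-15,0,0,0,0,0],[1,-25,0,0,0,0,0],[1,-25,0,-20,0,0,0],[1,-25,0,-50,0,0,0],[1,-25,0,-80,0,0,0],[1,-25,0,-100,0,0,0],[1,-25,0,-100,0,0,0]]' 
python3 -c "
from h import *;c=rep()
import cv2
i=c['image'][190:270,185:335]
j=imaging.read_camera('scene')['image'][135:205,190:340]
f=lambda q:cv2.resize(q,None,fx=4,fy=4,interpolation=cv2.INTER_CUBIC)
cv2.imwrite('pics/p7.png',np.vstack([f(i),f(j)]))"
```

```text
time: 17.6
eef_pos: [0.4846, -0.1069, 0.1724]
tcp_rot: [0.659, 0.752, 0.001, 0.004]
contact_force: [1.3, 0.2, -0.3]
opening: -0.004
finger_force: 0.0
cal x,y,z mm [  1.6 -87.1 172.4] F along y 0.0 t 17.6
needle 5 angle -0.431 feeler mm -2.87 len 0.055
```

View pics/p7.png

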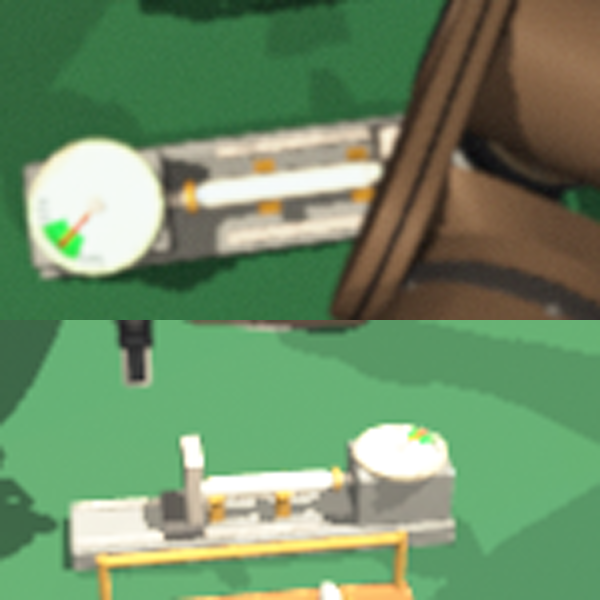

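The needle runs from (98,206) to (62,243), in the middle of the green sector. The rod lies in both saddles between jaw and feeler, and the gripper is clear. I'll hand it in.

```bash
python3 -c "
from plant import workorder;print(workorder.sign_off())"
```

```text
the job is handed in; nothing more can be done
None
```

The longer chrome rod lies in the caliper's saddles, the jaw is left against it with the needle mid-green, nothing else was touched, and the job was handed in at about 18 s (no verdict was returned).

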